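Line up the media bottles by size on the clean-bench tray

ROBOT

A 7-joint arm with a two-finger parallel gripper is mounted at the origin on the work surface. World frame = base frame: x ahead of the robot, y to its left, z up, the work surface at z = 0. Lengths are in m, angles in degrees, forces in N, time in s.
With the tool pointing down it reaches from about 0.425 to 0.825 m from the base axis. Payload 3.6 kg.
Tool frame: the origin (TCP) lies midway between the tips of the shut fingers; the grasp point (between the pads) lies 19 mm behind it; z points along the fingers, y is the line along which they close (so a half turn about z gives the same grasp; the last joint's range is limited). The gripper opens to 85 mm and grips with 20 to 120 N. Pads are 22 mm wide; open, the fingers measure 114 mm over their backs; the gripper's body (76 mm by 85 mm) begins 54 mm behind the grasp point. The pads swing forward as they close: fully open they stand 13 mm farther back than shut.
Start: joints at [-72.852, 35.231, -0.722, 81.555, 0.464, 63.22, -2.315], TCP at [0.208, 0.616, 0.231] pointing down, gripper open.
Joint ranges: [-178.69, 178.69], [-17.37, 117.87], [-77.05, 75.6], [15.02, 138.74], [-78.02, 258.01], [0.78, 113.62], [-162.83, 162.83]. Speed limits (degrees/s): [159.86, 159.86, 180, 180, 180, 180, 180].

INTERFACE

Orientations are given as a 3x3 rotation matrix whose columns are the frame's x, y, z axes.
In Python, from workcell import bot gives the robot as it stands.
- The arm moves only by the tool play_rows, never from a script. Its argument "plan" is a list that holds one entry, the list of rows, each a list of 5 numbers: the closure, from -1 (fully open) to 1 (shut), so that 0 is half open, then the shift along the tool's x, y, z scaled (see below), then the turn about the tool's z scaled (see below). In form: [[[gripper, tx, ty, tz, spin], ...]]. A call has 1 to 20 rows; each row shifts and turns the commanded pose from where the row before left it, along the tool's axes as they then stand; what a row does not reach is not made up. The controller multiplies each number of a shift by 0.04 m and each number of a turn by 0.12 rad. A row lasts 1/8 s, in which the tool goes at most 62.5 mm and 10.7 degrees, less where a joint would pass 70% of its speed; a pose out of reach is approached as far as the arm can. A call with a number of a shift or a turn outside -1 to 1 is refused whole. A call with a gripper value outside its range is refused whole. The fingers move at their own pace and stop on an object; "squeeze" is the grip in N (left out, the last holds). Time passes only in rows, so rows that do not move let the fingers close. It gives the time, the measured TCP pose, the force, the opening and the grip force at its end, in the units of the state.
- bot.read_state(): the state, without advancing time (a new reading comes with each control period).
- bot.get_image(name): name is "side" or "top" or "wrist"; returns (picture, depth): 420x560x3 uint8, red, green, blue; 420x560 float32, m along the optical axis (not along the pixel's ray), 0 where there is no reading.
- bot.camera_info(name): a dict with "fx", "fy", "cx", "cy" (pixels), "k1" (the pictures are not rectified: a ray, as slopes to the right and down, at radius r is drawn at 1 + k1 r^2 times it, then the intrinsics apply), "cam_to_world" (4x4, takes a point from camera to world coordinates). Camera axes: x right, y down, z forward; pixel columns grow to the right and rows downward; lengths in m; the calibration is good to about 2 mm. A picture is of the moment at which its call begins: read the wrist's pose just before it. camera_info takes no time and is no camera call; for the wrist camera it gives the pose at the moment of the call.
- bot.finish_job(): hands the job in; it is judged then, once.
The state is a dict: "time": time; "q": joint angles; "dq": joint speeds; "joint_efforts": joint torques, N m; "tool_pos": TCP position; "orientation": TCP orientation; "contact_force": force on the tool from outside, world axes, zero at the start; "wrist_torque": the same for the moment, N m; "opening": finger opening in m; "finger_force": force on a finger pad.
Only numpy, scipy, OpenCV 4.12 (cv2) and the standard library are available. Lean on these libraries where they do the work, as an engineer would, in place of code of your own. Each camera call takes 0.05 s, during which the arm holds its last target. There are 200 camera calls.

TASK

Line up the four amber media bottles on the metal bottle tray in order of size, each standing upright in the middle of its own round rubber pad, the smallest at the end next to the loop sterilizer and the largest at the other end. Set the bottles down without dropping or tipping any, and leave the Petri dish, the slide carton and the marker pen where they lie.

Things in the scene. Friction and masses are not known exactly. Their poses are not given: they have to be found in the camera images.
- bottle_25: the smallest of four amber glass media bottles with blue ribbed screw caps: 74 mm tall overall, round body 36 mm in diameter, cap 33 mm in diameter and 20 mm tall at the very top (its underside 54 mm above the base), about 60 g, loose, closed and empty. Origin: centre of its underside; z up along its axis.
- bottle_50: the second smallest of four amber glass media bottles with blue ribbed screw caps: 91 mm tall overall, round body 46 mm in diameter, cap 40 mm in diameter and 21 mm tall at the very top (its underside 70 mm above the base), about 90 g, loose, closed and empty. Origin: centre of its underside; z up along its axis.
- bottle_100: the second largest of four amber glass media bottles with blue ribbed screw caps: 105 mm tall overall, round body 56 mm in diameter, cap 52 mm in diameter and 24 mm tall at the very top (its underside 81 mm above the base), about 140 g, loose, closed and empty. Origin: centre of its underside; z up along its axis.
- bottle_250: the largest of four amber glass media bottles with blue ribbed screw caps: 143 mm tall overall, round body 70 mm in diameter, cap 54 mm in diameter and 25 mm tall at the very top (its underside 118 mm above the base), about 250 g, loose, closed and empty. Origin: centre of its underside; z up along its axis.
- tray: fixed bare-metal bottle tray, 108 mm (its x) by 410 mm (its y), with a thin rim 22 mm above the table all round. Four equal round black rubber pads, 80 mm in diameter, lie in one row along its y at x = 0 and y = -150, -50, +50 and +150 mm; the pads' surface, on which bottles stand, is 12 mm above the origin. Origin: centre of its underside, on the table; z up.
- sterilizer: infrared loop sterilizer, fixed: white base 135 mm (x) by 92 mm (y), with a short post carrying a level perforated metal barrel 66 mm in diameter and 136 mm long, along x; 193 mm tall in all. It stands beyond one end of the tray, at its +y or its -y end. Origin: centre of its underside.
- mixer: vortex mixer, fixed: grey box 150 mm (x) by 120 mm (y) with a black rubber cup on top, 150 mm tall; it stands beyond the tray's other end. Not to be used. Origin: centre of its underside.
- petri_dish: loose white Petri dish with a clear lid, 60 mm in diameter, 15 mm tall, among the bottles; to be left alone. Origin: centre of its underside.
- slide_box: loose small carton of microscope slides with a pale lid, 82 by 52 mm, 22 mm tall, among the bottles; to be left alone. Origin: centre of its underside, long side along its x.
- marker: loose marker pen lying flat, 140 mm long along its x, 13 mm thick, white with a black cap, among the bottles; to be left alone. Origin: on the underside, about the middle of its length.
Not all that is in view belongs to the job. What is shaped like the bottle_25 but brown or turquoise is not meant.

How it is judged (in metres and radians):
At the end, for the whole second after the job is handed in: All four bottles stand upright (within 0.08 rad), released and at rest, one on each pad, centred within 13 mm along each tray axis, in order of size: the 74 mm one on the end pad next to the loop sterilizer, then the 91 mm, the 105 mm, and the 143 mm one on the far end pad (((y of sterilizer in the frame of tray above 0 m and x of bottle_25 in the frame of tray between -0.013 and 0.013 m and y of bottle_25 in the frame of tray between 0.137 and 0.163 m and x of bottle_50 in the frame of tray between -0.013 and 0.013 m and y of bottle_50 in the frame of tray between 0.037 and 0.063 m and x of bottle_100 in the frame of tray between -0.013 and 0.013 m and y of bottle_100 in the frame of tray between -0.063 and -0.037 m and x of bottle_250 in the frame of tray between -0.013 and 0.013 m and y of bottle_250 in the frame of tray between -0.163 and -0.137 m) or (y of sterilizer in the frame of tray below 0 m and x of bottle_25 in the frame of tray between -0.013 and 0.013 m and y of bottle_25 in the frame of tray between -0.163 and -0.137 m and x of bottle_50 in the frame of tray between -0.013 and 0.013 m and y of bottle_50 in the frame of tray between -0.063 and -0.037 m and x of bottle_100 in the frame of tray between -0.013 and 0.013 m and y of bottle_100 in the frame of tray between 0.037 and 0.063 m and x of bottle_250 in the frame of tray between -0.013 and 0.013 m and y of bottle_250 in the frame of tray between 0.137 and 0.163 m)) and z of bottle_25 in the frame of tray between 0.007 and 0.016 m and angle between each of bottle_25, bottle_50, bottle_100, bottle_250's own z axis and vertical below 0.08 rad and linear speed of each of bottle_25, bottle_50, bottle_100, bottle_250 below 0.02 m/s and contact force between each of bottle_25, bottle_50, bottle_100, bottle_250 and the fingers below 0.05 N and z of bottle_50 in the frame of tray between 0.007 and 0.016 m and z of bottle_100 in the frame of tray between 0.007 and 0.016 m and z of bottle_250 in the frame of tray between 0.007 and 0.016 m); the robot touches nothing.
It fails at once if the Petri dish is pushed more than 20 mm from its place (distance of petri_dish from where it was at the start of the episode above 0.02 m).
It fails at once if the slide carton is pushed more than 20 mm from its place (distance of slide_box from where it was at the start of the episode above 0.02 m).
It fails at once if the marker pen is pushed more than 20 mm from its place (distance of marker from where it was at the start of the episode above 0.02 m).
It fails at once if a bottle is tipped over (leans more than 35 degrees) (angle between any of bottle_25, bottle_50, bottle_100, bottle_250's own z axis and vertical above 0.61 rad).
It fails at once if a bottle is dropped (falls free, touching nothing, faster than 0.5 m/s, a fall of some 13 mm) ((linear speed of bottle_25 above 0.5 m/s and contact force between bottle_25 and anything else below 0.01 N) or (linear speed of bottle_50 above 0.5 m/s and contact force between bottle_50 and anything else below 0.01 N) or (linear speed of bottle_100 above 0.5 m/s and contact force between bottle_100 and anything else below 0.01 N) or (linear speed of bottle_250 above 0.5 m/s and contact force between bottle_250 and anything else below 0.01 N)).
It also fails if it takes over 106 s, if anything falls off the work surface, if the arm or the gripper's body presses on something with over 40 N, if the wrist force passes 120 N, or if a joint passes its speed limit or range.

## Working session

There is one attempt and no reset: what is moved stays moved. The work goes in short steps, Python scripts to look and compute and a tool call to move; the robot and the scene stay as the last step left them, time stands still between calls to the robot, and variables do not carry over. Pictures are saved under pics/ and viewed, at most 14 in all, crops included, and the job is handed in when it is done.

Besides the shell and the picture viewer there is one more tool, called after "Call:" by a JSON object that holds its "name" and its "arguments", one argument or row to a line. play_rows: Moves the arm, as the interface text tells. Shifts and turns lie within -1 to 1; 1 stands for 0.04 m of shift or 0.12 rad of turn. Its arguments: {"type":"object","properties":{"plan":{"type":"array","items":{"type":"array","items":{"type":"array","items":{"type":"number","minimum":-1,"maximum":1}}}},"squeeze":{"type":"number"}},"required":["plan"]}

```bash
ls; mkdir -p pics; cat > h.py <<'E'
import numpy as np, cv2
from workcell import bot
def und(ci,u,v):
    a=np.array([(u-ci["cx"])/ci["fx"],(v-ci["cy"])/ci["fy"]]);p=a.copy()
    for _ in range(20): p=a/(1+ci["k1"]*(p@p))
    return p
def onplane(ci,u,v,z):
    T=np.array(ci["cam_to_world"]);p=und(ci,u,v);d=T[:3,:3]@[p[0],p[1],1];o=T[:3,3]
    return o+d*(z-o[2])/d[2]
def cloud(ci,dep):
    T=np.array(ci["cam_to_world"]);v,u=np.mgrid[:420,:560]
    a=np.stack([(u-ci["cx"])/ci["fx"],(v-ci["cy"])/ci["fy"]],-1);p=a.copy()
    for _ in range(20): p=a/(1+ci["k1"]*(p**2).sum(-1,keepdims=True))
    P=np.concatenate([p,np.ones_like(p[...,:1])],-1)*dep[...,None]
    return P@T[:3,:3].T+T[:3,3]
def shot(n,f=None):
    ci=bot.camera_info(n);im,d=bot.get_image(n)
    if f: cv2.imwrite(f"pics/{f}.png",im[...,::-1]); np.savez(f"pics/{f}.npz",im=im,d=d,ci=np.array(ci,dtype=object))
    return ci,im,d
E
python3 - <<'E'
from h import *
for n in("top","side"):
    ci,im,d=shot(n,n+"0"); print(n,ci)
s=bot.read_state();print(s)
E
```

```text
pics
top {'fx': 391.2643033562556, 'fy': 391.2643033562556, 'cx': 282.1628137020378, 'cy': 213.95157660045945, 'k1': -0.028414671112651144, 'cam_to_world': array([[ 8.78147066e-02, -9.70541625e-01,  2.24360271e-01,
         3.04824744e-01],
       [-9.96136187e-01, -8.53031005e-02,  2.08824725e-02,
        -4.28274431e-03],
       [-1.12868203e-03, -2.25327173e-01, -9.74282501e-01,
         1.14021794e+00],
       [ 0.00000000e+00,  0.00000000e+00,  0.00000000e+00,
         1.00000000e+00]])}
side {'fx': 436.5401268532835, 'fy': 436.5401268532835, 'cx': 280.9083535235607, 'cy': 202.6211373206574, 'k1': -0.08150498932148131, 'cam_to_world': array([[ 0.73378628, -0.37776962,  0.5646661 , -0.10333224],
       [-0.67903242, -0.3812156 ,  0.62736722, -0.73504305],
       [-0.02174075, -0.84378005, -0.5362486 ,  0.63744484],
       [ 0.        ,  0.        ,  0.        ,  1.        ]])}
{'time': 0.1, 'q': array([-72.84967492,  35.28727707,  -0.72351666,  81.63207305,
         0.46536787,  63.22227092,  -2.31569108]), 'dq': array([ 0.05162603, -0.12853374, -0.04931445, -0.34017593, -0.03504494,
       -0.01667125,  0.04081996]), 'joint_efforts': array([ 1.62802655e-03, -4.70384681e+01,  2.60446658e-01, -1.71571952e+01,
        1.01255495e-02,  5.90694763e-03,  4.87645508e-06]), 'tool_pos': array([0.20782602, 0.61513801, 0.23021396]), 'orientation': array([[-9.47407372e-01,  3.20029274e-01, -7.31601688e-04],
       [ 3.20030107e-01,  9.47404562e-01, -2.30803681e-03],
       [-4.55165678e-05, -2.42078565e-03, -9.99997069e-01]]), 'contact_force': array([-0.26883612, -0.50096013,  0.71997265]), 'wrist_torque': array([0.00126323, 0.03645296, 0.03601568]), 'finger_force': 0.0, 'opening': 0.0855208432776177}
```

View pics/top0.png

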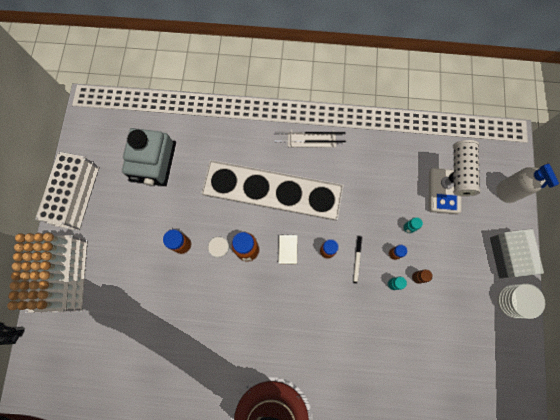

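View pics/side0.png

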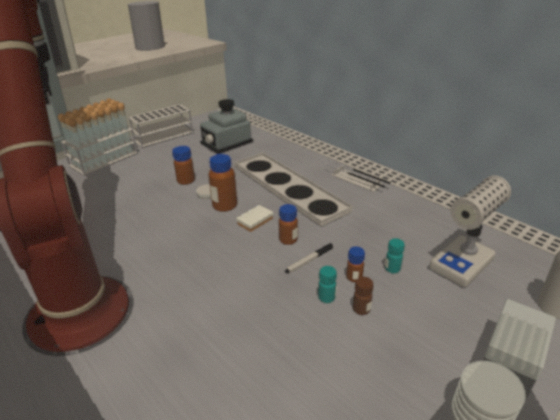

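The top view shows four blue-capped bottles: 100 at (175,240), 250 at (243,245), 50 at (330,248) and 25 at (399,252). Possible mix-ups with the 25 are turquoise (413,225), turquoise (398,284) and brown (422,276), so I choose (399,252), the amber one with the blue cap. The sterilizer is at the right end of the tray (-y), so the 25 goes on the pad at (321,199) and the 250 on the pad at (224,181).

```bash
python3 - <<'E'
from h import *
Z=np.load("pics/top0.npz",allow_pickle=True);im,d,ci=Z["im"],Z["d"],Z["ci"].item()
C=cloud(ci,d);hsv=cv2.cvtColor(im,cv2.COLOR_RGB2HSV)
def comps(m,amin):
    n,l,s,c=cv2.connectedComponentsWithStats(m.astype(np.uint8))
    return [(c[i],s[i,4],l==i) for i in range(1,n) if s[i,4]>=amin]
print("blue");m=cv2.inRange(hsv,(105,120,50),(125,255,255))
for c,a,M in comps(m,40):
    P=C[M];zt=np.percentile(P[:,2],90);T=P[P[:,2]>zt-.006]
    mm,r=cv2.minEnclosingCircle(T[:,:2].astype(np.float32)*1000)
    print(c.round(1),a,"ztop",zt.round(4),"mean",T.mean(0).round(4),"circ",np.round(mm,1),round(r,1))
print("dark");m=(im.max(-1)<45)
pads=[]
for c,a,M in comps(m,300):
    if 205<c[0]<345 and 165<c[1]<215:
        p=onplane(ci,*c,0.012);pads.append(p);print(c.round(1),a,p.round(4),np.median(C[M][:,2]).round(4))
pads=np.array(pads);print(np.linalg.norm(np.diff(pads,axis=0),axis=1))
print("objects");m=(C[...,2]>.008)&(d>0)
for c,a,M in comps(m,60):
    P=C[M]
    if .2<c[1]/420<.72 and a<6000: print(c.round(0),a,"min",P.min(0).round(3),"max",P.max(0).round(3))
crop=im[205:300,150:440];cv2.imwrite("pics/crop.png",cv2.resize(crop,None,fx=2.7,fy=2.7,interpolation=2)[...,::-1])
E
```

```text
blue
[546.3 175.6] 340 ztop 0.1974 mean [ 0.6799 -0.65    0.2136] circ [ 510.2 -332.9] 387.5
[446.4 201.5] 234 ztop 0.0356 mean [ 0.6395 -0.458   0.0332] circ [ 640.9 -458.3] 35.4
[172.8 239. ] 315 ztop 0.1072 mean [0.45   0.3056 0.1048] circ [450.6 305.8] 25.9
[242.6 242.3] 355 ztop 0.1447 mean [0.4509 0.1109 0.1519] circ [388.7  62.1] 107.0
[330.2 246.6] 171 ztop 0.0929 mean [ 0.4674 -0.1194  0.0975] circ [394.2 -67.5] 109.5
[400.3 250.6] 121 ztop 0.0761 mean [ 0.4771 -0.3148  0.0738] circ [ 477.2 -314.7] 16.1
dark
[223.4 180.6] 454 [0.6521 0.2058 0.012 ] 0.0123
[255.9 186.7] 460 [0.6416 0.1061 0.012 ] 0.0121
[288.5 192.9] 459 [0.6309 0.0068 0.012 ] 0.0121
[321.3 199.1] 465 [ 0.6202 -0.0925  0.012 ] 0.0124
[0.10024394 0.09994744 0.0998144 ]
objects
[148. 157.] 2466 min [0.609 0.369 0.008] max [0.768 0.495 0.153]
[319. 138.] 245 min [ 0.782 -0.156  0.008] max [0.844 0.062 0.03 ]
[455. 179.] 2613 min [ 0.611 -0.505  0.008] max [ 0.767 -0.411  0.195]
[ 65. 190.] 2752 min [0.465 0.597 0.008] max [0.675 0.702 0.097]
[274. 189.] 4752 min [ 0.563 -0.154  0.008] max [0.71  0.265 0.027]
[52
[... 253 characters left out ...]
.567 -0.597  0.092]
[ 46. 273.] 5103 min [0.222 0.563 0.008] max [0.437 0.684 0.186]
[245. 246.] 621 min [0.417 0.077 0.01 ] max [0.487 0.145 0.148]
[288. 249.] 496 min [ 0.421 -0.032  0.01 ] max [0.504 0.02  0.027]
[358. 258.] 196 min [ 0.384 -0.219  0.008] max [ 0.521 -0.201  0.019]
[218. 246.] 335 min [0.423 0.167 0.009] max [0.482 0.227 0.021]
[329. 248.] 264 min [ 0.447 -0.144  0.008] max [ 0.49  -0.098  0.096]
[398. 251.] 205 min [ 0.46  -0.33   0.009] max [ 0.496 -0.296  0.079]
[422. 276.] 225 min [ 0.397 -0.402  0.008] max [ 0.432 -0.366  0.078]
[397. 283.] 207 min [ 0.373 -0.331  0.01 ] max [ 0.407 -0.297  0.08 ]
[521. 301.] 1342 min [ 0.323 -0.706  0.008] max [ 0.414 -0.611  0.083]
```

View pics/crop.png

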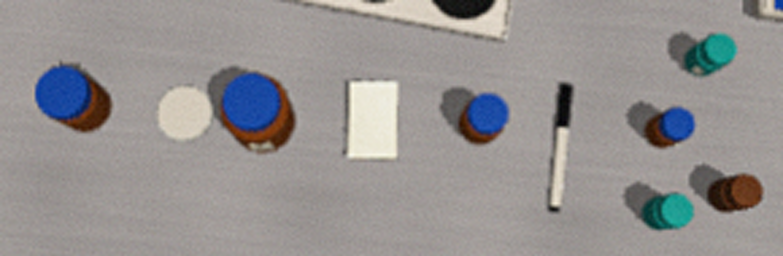

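The crop confirms the targets: amber bottle with blue cap at (399,252) for the 25, with the turquoise and brown look-alikes around it. Pad spacing measures 100 mm and the cap heights match the sizes given. First I turn the tool so it closes along the tray's x axis.

Call:
{"name": "play_rows", "arguments": {
  "plan": [
    [[-1, 0, 0, 0, 0.94], [-1, 0, 0, 0, 0.94], [-1, 0, 0, 0, 0.94], [-1, 0, 0, 0, 0.94], [-1, 0, 0, 0, 0.94], [-1, 0, 0, 0, 0.94], [-1, 0, 0, 0, 0.94], [-1, 0, 0, 0, 0.94], [-1, 0, 0, 0, 0.94], [-1, 0, 0, 0, 0.94], [-1, 0, 0, 0, 0.94], [-1, 0, 0, 0, 0.94], [-1, 0, 0, 0, 0], [-1, 0, 0, 0, 0]]
  ],
  "squeeze": 30
}}

```text
time: 1.85
tool_pos: [0.2078, 0.6156, 0.2309]
orientation: [[0.107, 0.994, -0.0], [0.994, -0.107, -0.001], [-0.001, -0.0, -1.0]]
contact_force: [0.5, 0.6, 0.2]
opening: 0.0852
finger_force: 0.0
```

```bash
cat > go.py <<'E'
# usage: go.py x y z -> total tool-frame units to the target
import sys; from h import *
s=bot.read_state();R=s["orientation"];p=s["tool_pos"]
yaw=np.degrees(np.arctan2(R[1,1],R[0,1]))
print("t",round(s["time"],2),"tcp",p.round(4),"yaw_y",yaw.round(2),"spin to -6.1:",round(np.radians(yaw+6.1)/.12,2),"j7",s["q"][6].round(1),"open",round(s["opening"],4),"F",s["contact_force"].round(1))
if len(sys.argv)>3:
    u=R.T@(np.array(sys.argv[1:4],float)-p)/.04
    n=int(np.ceil(abs(u).max()));print("units",u.round(2),"n",n,"per row",(u/n).round(3))
E
python3 go.py .4506 .3055 .23
```

```text
t 1.85 tcp [0.2078 0.6156 0.2309] yaw_y -6.12 spin to -6.1: -0.0 j7 -68.4 open 0.0852 F [0.5 0.6 0.2]
units [-7.06  6.86  0.03] n 8 per row [-0.883  0.858  0.003]
```

Call:
{"name": "play_rows", "arguments": {
  "plan": [
    [[-1, -0.88, 0.86, 0, 0], [-1, -0.88, 0.86, 0, 0], [-1, -0.88, 0.86, 0, 0], [-1, -0.88, 0.86, 0, 0], [-1, -0.88, 0.86, 0, 0], [-1, -0.88, 0.86, 0, 0], [-1, -0.88, 0.86, 0, 0], [-1, -0.88, 0.86, 0, 0], [-1, 0, 0, 0, 0], [-1, 0, 0, 0, 0], [-1, 0, 0, 0, 0]]
  ]
}}

```text
time: 3.22
tool_pos: [0.45, 0.3076, 0.2311]
orientation: [[0.105, 0.994, -0.001], [0.994, -0.105, 0.001], [0.001, -0.001, -1.0]]
contact_force: [0.5, 0.4, 0.1]
opening: 0.0858
finger_force: 0.0
```

```bash
python3 go.py .4506 .3055 .067; python3 -c "
from h import *
shot('wrist','w1')"
```

```text
t 3.23 tcp [0.45   0.3076 0.2311] yaw_y -6.03 spin to -6.1: 0.01 j7 -30.8 open 0.0858 F [0.5 0.4 0.1]
units [-0.05  0.02  4.1 ] n 5 per row [-0.01   0.005  0.821]
```

View pics/w1.png

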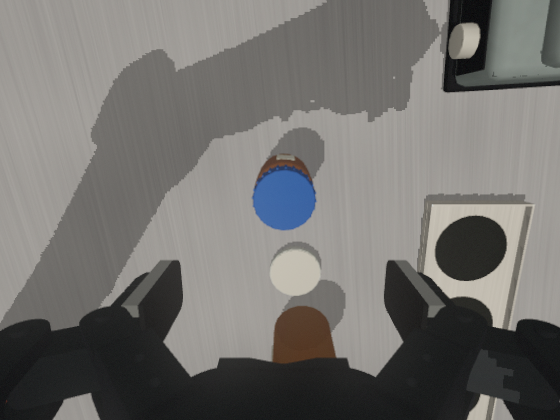

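The wrist view shows the 100's blue cap at (284,198), centred between the fingers at columns 150–430. The Petri dish is at (295,272), below and clear. I'll cross-check the cap position from this view.

```bash
cat > cap.py <<'E'
import sys; from h import *
def caps(f,zt,y0=0):
    Z=np.load(f"pics/{f}.npz",allow_pickle=True);im,ci=Z["im"],Z["ci"].item()
    m=cv2.inRange(cv2.cvtColor(im,cv2.COLOR_RGB2HSV),(105,120,50),(125,255,255))
    for c in cv2.findContours(m,0,2)[0]:
        if cv2.contourArea(c)<300: continue
        (u,v),r=cv2.minEnclosingCircle(c)
        p=onplane(ci,u,v,zt);q=onplane(ci,u+r,v,zt)
        print(round(u),round(v),round(r),p.round(4),"diam",round(2*np.linalg.norm(p-q),4))
caps(sys.argv[1],float(sys.argv[2]))
E
python3 cap.py w1 .105
```

```text
284 197 32 [0.4512 0.3097 0.105 ] diam 0.0525
```

Call:
{"name": "play_rows", "arguments": {
  "plan": [
    [[-1, -0.03, 0, 0.8, 0], [-1, -0.03, 0, 0.8, 0], [-1, 0, 0, 0, 0]]
  ]
}}

```text
time: 3.65
tool_pos: [0.4485, 0.3037, 0.1653]
orientation: [[0.106, 0.994, -0.005], [0.994, -0.106, -0.003], [-0.004, -0.005, -1.0]]
contact_force: [0.4, 0.4, 1.0]
opening: 0.0856
finger_force: 0.0
```

Call:
{"name": "play_rows", "arguments": {
  "plan": [
    [[-1, 0.03, 0, 0.82, 0], [-1, 0.02, 0, 0.82, 0], [-1, 0, 0, 0.8, 0], [-1, 0, 0, 0, 0], [-1, 0, 0, 0, 0]]
  ]
}}

```text
time: 4.28
tool_pos: [0.4523, 0.3067, 0.0715]
orientation: [[0.108, 0.994, 0.003], [0.994, -0.108, 0.002], [0.002, 0.003, -1.0]]
contact_force: [-0.2, 0.1, 0.3]
opening: 0.0855
finger_force: 0.0
```

```bash
python3 go.py .4508 .3075 .067
```

```text
t 4.28 tcp [0.4523 0.3067 0.0715] yaw_y -6.19 spin to -6.1: -0.01 j7 -25.2 open 0.0855 F [-0.2  0.1  0.3]
units [ 0.02 -0.04  0.11] n 1 per row [ 0.017 -0.039  0.111]
```

Call:
{"name": "play_rows", "arguments": {
  "plan": [
    [[-1, 0.02, -0.04, 0.11, 0], [-1, 0, 0, 0, 0], [1, 0, 0, 0, 0], [1, 0, 0, 0, 0], [1, 0, 0, 0, 0], [1, 0, 0, 0, 0], [1, 0, 0, 0, 0], [1, 0, 0, 0, 0]]
  ],
  "squeeze": 30
}}

```text
time: 5.28
tool_pos: [0.4498, 0.3067, 0.0656]
orientation: [[0.109, 0.994, 0.0], [0.994, -0.109, 0.0], [0.0, 0.0, -1.0]]
contact_force: [0.3, -0.4, 5.2]
opening: 0.0514
finger_force: 31.1
```

```bash
python3 go.py .4508 .3075 .23; python3 -c "
from h import *
ci,im,d=shot('side','s1');shot('wrist','w2')
cv2.imwrite('pics/s1c.png',cv2.resize(im[120:260,130:270],None,fx=3,fy=3)[...,::-1])"; python3 cap.py w2 .105
```

```text
t 5.28 tcp [0.4498 0.3067 0.0656] yaw_y -6.23 spin to -6.1: -0.02 j7 -25.2 open 0.0514 F [ 0.3 -0.4  5.2]
units [ 0.03  0.02 -4.11] n 5 per row [ 0.005  0.005 -0.822]
283 299 77 [0.4508 0.3127 0.105 ] diam 0.0531
```

View pics/s1c.png

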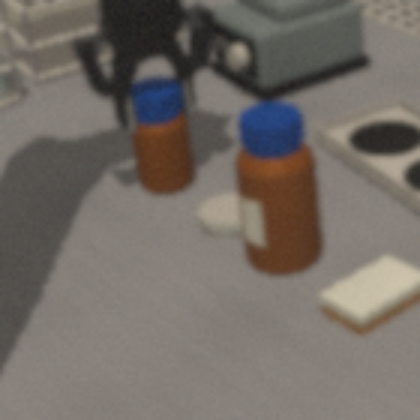

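The side crop shows the fingers holding the 100's blue cap at crop pixel (158,100), with the bottle upright. Lift and carry.

Call:
{"name": "play_rows", "arguments": {
  "plan": [
    [[1, 0, 0, -0.3, 0], [1, 0, 0, -0.7, 0], [1, 0, 0, -0.8, 0], [1, 0, 0, -0.8, 0], [1, 0, 0, -0.8, 0], [1, 0, 0, -0.7, 0], [1, 0, 0, 0, 0], [1, 0, 0, 0, 0]]
  ]
}}

```text
time: 6.38
tool_pos: [0.4484, 0.3062, 0.2279]
orientation: [[0.108, 0.994, -0.003], [0.994, -0.108, -0.002], [-0.002, -0.002, -1.0]]
contact_force: [-0.0, 0.1, -2.6]
opening: 0.0514
finger_force: 31.9
```

```bash
python3 go.py .6416 .1061 .23
```

```text
t 6.38 tcp [0.4484 0.3062 0.2279] yaw_y -6.21 spin to -6.1: -0.02 j7 -30.7 open 0.0514 F [-0.   0.1 -2.6]
units [-4.45  5.34 -0.06] n 6 per row [-0.742  0.89  -0.009]
```

Call:
{"name": "play_rows", "arguments": {
  "plan": [
    [[1, -0.29, 0.35, 0, 0], [1, -0.67, 0.8, 0, 0], [1, -0.67, 0.8, 0, 0], [1, -0.67, 0.8, 0, 0], [1, -0.67, 0.8, 0, 0], [1, -0.67, 0.8, 0, 0], [1, -0.54, 0.65, 0, 0], [1, -0.27, 0.34, 0, 0], [1, 0, 0, 0, 0], [1, 0, 0, 0, 0], [1, 0, 0, 0, 0]]
  ]
}}

```text
time: 7.75
tool_pos: [0.6417, 0.1085, 0.2293]
orientation: [[0.106, 0.994, -0.001], [0.994, -0.106, 0.001], [0.001, -0.001, -1.0]]
contact_force: [-0.9, -0.5, -1.3]
opening: 0.0515
finger_force: 31.9
```

```bash
python3 go.py .6416 .1061 .0785; python3 -c "
from h import *
ci,im,d=shot('top','t1')
C=cloud(ci,d);m=cv2.inRange(cv2.cvtColor(im,cv2.COLOR_RGB2HSV),(105,120,50),(125,255,255))
n,l,s,c=cv2.connectedComponentsWithStats(m)
for i in range(1,n):
  if s[i,4]>40: P=C[l==i];print(c[i].round(),s[i,4],np.median(P,0).round(3))
"
```

```text
t 7.75 tcp [0.6417 0.1085 0.2293] yaw_y -6.06 spin to -6.1: 0.01 j7 -5.6 open 0.0515 F [-0.9 -0.5 -1.3]
units [-0.06  0.01  3.77] n 4 per row [-0.016  0.002  0.942]
[254. 159.] 106 [0.628 0.091 0.268]
[546. 176.] 340 [ 0.688 -0.658  0.189]
[446. 201.] 233 [ 0.641 -0.458  0.033]
[243. 242.] 353 [0.451 0.112 0.143]
[330. 247.] 171 [ 0.467 -0.119  0.091]
[400. 251.] 120 [ 0.476 -0.314  0.074]
```

Call:
{"name": "play_rows", "arguments": {
  "plan": [
    [[1, -0.05, 0, 0.8, 0], [1, -0.03, 0, 0.9, 0], [1, 0, 0, 0.9, 0], [1, 0, 0, 0.6, 0], [1, 0, 0, 0.3, 0], [1, 0, 0, 0, 0], [1, 0, 0, 0, 0], [1, 0, 0, 0, 0]]
  ]
}}

```text
time: 8.8
tool_pos: [0.6431, 0.1034, 0.0907]
orientation: [[0.108, 0.994, 0.003], [0.994, -0.108, 0.0], [0.001, 0.002, -1.0]]
contact_force: [-0.8, 0.3, -2.3]
opening: 0.0516
finger_force: 32.0
```

```bash
python3 go.py .6416 .105 .0785; python3 -c "
from h import *
ci,im,d=shot('side','s2')
cv2.imwrite('pics/s2c.png',cv2.resize(im[120:260,200:360],None,fx=3,fy=3)[...,::-1])"
```

```text
t 8.8 tcp [0.6431 0.1034 0.0907] yaw_y -6.22 spin to -6.1: -0.02 j7 -2.2 open 0.0516 F [-0.8  0.3 -2.3]
units [ 0.04 -0.04  0.3 ] n 1 per row [ 0.036 -0.043  0.304]
```

View pics/s2c.png

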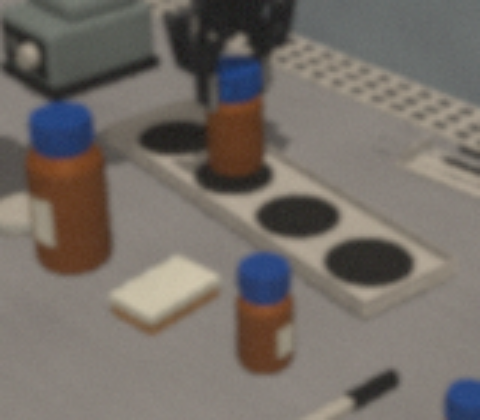

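The side crop shows the 100 hanging upright just above the second pad at (235,170). Lower it gently.

Call:
{"name": "play_rows", "arguments": {
  "plan": [
    [[1, 0.03, -0.03, 0.1, 0], [1, 0, 0, 0.1, 0], [1, 0, 0, 0.08, 0], [1, 0, 0, 0.02, 0], [1, 0, 0, 0, 0], [1, 0, 0, 0, 0]]
  ]
}}

```text
time: 9.6
tool_pos: [0.641, 0.1047, 0.0777]
orientation: [[0.108, 0.994, -0.0], [0.994, -0.108, 0.0], [0.0, -0.0, -1.0]]
contact_force: [-2.8, 0.4, 4.4]
opening: 0.0513
finger_force: 32.3
```

Contact, pushing up at about 5 N. Open, then rise.

Call:
{"name": "play_rows", "arguments": {
  "plan": [
    [[0.1, 0, 0, 0, 0], [-0.3, 0, 0, 0, 0], [-1, 0, 0, 0, 0], [-1, 0, 0, 0, 0], [-1, 0, 0, 0, 0], [-1, 0, 0, -0.5, 0], [-1, 0, 0, -0.9, 0], [-1, 0, 0, -0.9, 0], [-1, 0, 0, -0.9, 0], [-1, 0, 0, -0.7, 0], [-1, 0, 0, 0, 0], [-1, 0, 0, 0, 0]]
  ]
}}

```text
time: 11.1
tool_pos: [0.6405, 0.1047, 0.2322]
orientation: [[0.108, 0.994, -0.002], [0.994, -0.108, -0.0], [-0.0, -0.002, -1.0]]
contact_force: [-0.0, 0.4, -0.7]
opening: 0.0857
finger_force: 0.0
```

```bash
python3 go.py .4685 -.12 .23; python3 -c "
from h import *
ci,im,d=shot('side','s3');shot('wrist','w3')
cv2.imwrite('pics/s3c.png',cv2.resize(im[100:240,200:360],None,fx=3,fy=3)[...,::-1])"; python3 cap.py w3 .117
```

```text
t 11.1 tcp [0.6405 0.1047 0.2322] yaw_y -6.22 spin to -6.1: -0.02 j7 -5.4 open 0.0857 F [-0.   0.4 -0.7]
units [-6.05 -3.67  0.06] n 7 per row [-0.864 -0.524  0.009]
34 224 45 [0.4424 0.1094 0.117 ] diam 0.0698
286 199 34 [0.6426 0.1076 0.117 ] diam 0.053
```

View pics/w3.png

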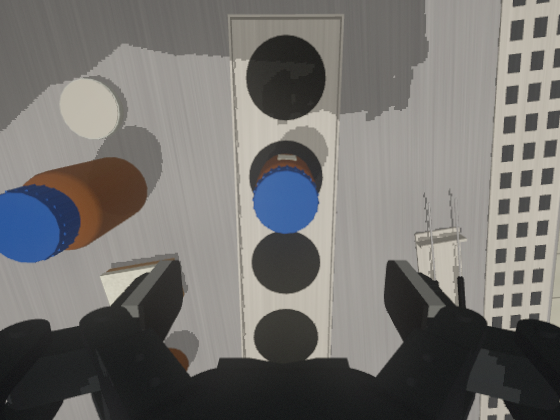

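The wrist view shows the 100 upright on its pad at (286,199), about 2 mm off the pad centre in both axes. Next is the 50.

Call:
{"name": "play_rows", "arguments": {
  "plan": [
    [[-1, -0.86, -0.52, 0, 0], [-1, -0.86, -0.52, 0, 0], [-1, -0.86, -0.52, 0, 0], [-1, -0.86, -0.52, 0, 0], [-1, -0.86, -0.53, 0, 0], [-1, -0.86, -0.53, 0, 0], [-1, -0.86, -0.53, 0, 0], [-1, 0, 0, 0.4, 0], [-1, 0, 0, 0.4, 0], [-1, 0, 0, 0, 0], [-1, 0, 0, 0, 0]]
  ]
}}

```text
time: 12.58
tool_pos: [0.4693, -0.1188, 0.2013]
orientation: [[0.108, 0.994, -0.0], [0.994, -0.108, -0.0], [-0.0, -0.0, -1.0]]
contact_force: [0.7, -0.4, 0.6]
opening: 0.0852
finger_force: 0.0
```

```bash
python3 -c "
from h import *
shot('wrist','w4')"; python3 cap.py w4 .091;  python3 go.py .4685 -.12 .056
```

```text
283 203 26 [ 0.47   -0.1173  0.091 ] diam 0.041
t 12.62 tcp [ 0.4695 -0.1189  0.2016] yaw_y -6.21 spin to -6.1: -0.02 j7 19.0 open 0.0854 F [-0.6 -0.3  1. ]
units [-0.03 -0.02  3.64] n 4 per row [-0.007 -0.006  0.91 ]
```

Call:
{"name": "play_rows", "arguments": {
  "plan": [
    [[-1, 0, -0.01, 0.8, 0], [-1, 0, -0.01, 0.9, 0], [-1, 0, 0, 0.9, 0], [-1, 0, 0, 0.7, 0], [-1, 0, 0, 0.3, 0], [-1, 0, 0, 0, 0], [-1, 0, 0, 0, 0], [1, 0, 0, 0, 0], [1, 0, 0, 0, 0], [1, 0, 0, 0, 0], [1, 0, 0, 0, 0], [1, 0, 0, 0, 0], [1, 0, 0, 0, 0], [1, 0, 0, 0, 0]]
  ]
}}

```text
time: 14.38
tool_pos: [0.4688, -0.1188, 0.0578]
orientation: [[0.108, 0.994, 0.001], [0.994, -0.108, -0.0], [0.0, 0.001, -1.0]]
contact_force: [-0.2, 0.4, 6.0]
opening: 0.0394
finger_force: 29.9
```

Call:
{"name": "play_rows", "arguments": {
  "plan": [
    [[1, 0, 0, -0.3, 0], [1, 0, 0, -0.7, 0], [1, 0, 0, -0.9, 0], [1, 0, 0, -0.9, 0], [1, 0, 0, -0.9, 0], [1, 0, 0, -0.5, 0], [1, 0.3, 0.31, 0, 0], [1, 0.7, 0.73, 0, 0], [1, 0.8, 0.83, 0, 0], [1, 0.8, 0.83, 0, 0], [1, 0.6, 0.62, 0, 0], [1, 0.36, 0.37, 0, 0], [1, 0, 0, 0, 0], [1, 0, 0, 0, 0], [1, 0, 0, 0, 0]]
  ]
}}

```text
time: 16.25
tool_pos: [0.6297, 0.0057, 0.2252]
orientation: [[0.11, 0.994, -0.001], [0.994, -0.11, -0.0], [-0.001, -0.001, -1.0]]
contact_force: [-0.2, 0.1, -1.8]
opening: 0.0393
finger_force: 30.5
```

```bash
python3 go.py .6305 .0062 .071
```

```text
t 16.25 tcp [0.6297 0.0057 0.2252] yaw_y -6.33 spin to -6.1: -0.03 j7 4.1 open 0.0393 F [-0.2  0.1 -1.8]
units [0.02 0.02 3.85] n 4 per row [0.004 0.006 0.964]
```

Call:
{"name": "play_rows", "arguments": {
  "plan": [
    [[1, 0.02, 0.02, 0.7, 0], [1, 0, 0, 0.9, 0], [1, 0, 0, 0.9, 0], [1, 0, 0, 0.7, 0], [1, 0, 0, 0.3, 0], [1, 0, 0, 0, 0], [1, 0, 0, 0, 0], [1, 0, 0, 0.1, 0], [1, 0, 0, 0.1, 0], [1, 0, 0, 0.05, 0], [1, 0, 0, 0, 0], [1, 0, 0, 0, 0]]
  ]
}}

```text
time: 17.75
tool_pos: [0.6315, 0.0075, 0.0753]
orientation: [[0.108, 0.994, 0.0], [0.994, -0.108, -0.0], [-0.0, 0.0, -1.0]]
contact_force: [0.5, 0.2, -0.8]
opening: 0.039
finger_force: 30.5
```

Call:
{"name": "play_rows", "arguments": {
  "plan": [
    [[1, 0, 0, 0.06, 0], [1, 0, 0, 0.05, 0], [1, 0, 0, 0.03, 0], [1, 0, 0, 0, 0], [1, 0, 0, 0, 0]]
  ]
}}

```text
time: 18.38
tool_pos: [0.6313, 0.0075, 0.0699]
orientation: [[0.108, 0.994, -0.0], [0.994, -0.108, 0.0], [0.0, -0.0, -1.0]]
contact_force: [-0.8, 0.6, 1.8]
opening: 0.039
finger_force: 30.6
```

Call:
{"name": "play_rows", "arguments": {
  "plan": [
    [[0.3, 0, 0, 0, 0], [-0.2, 0, 0, 0, 0], [-1, 0, 0, 0, 0], [-1, 0, 0, 0, 0], [-1, 0, 0, 0, 0], [-1, 0, 0, -0.5, 0], [-1, 0, 0, -0.9, 0], [-1, 0, 0, -0.9, 0], [-1, 0, 0, -0.9, 0], [-1, 0, 0, -0.7, 0], [-1, 0, 0, 0, 0], [-1, 0, 0, 0, 0]]
  ]
}}

```text
time: 19.88
tool_pos: [0.6307, 0.0077, 0.2247]
orientation: [[0.108, 0.994, -0.002], [0.994, -0.108, 0.0], [0.0, -0.002, -1.0]]
contact_force: [-0.6, -0.6, -0.3]
opening: 0.0852
finger_force: 0.0
```

```bash
python3 -c "
from h import *
shot('wrist','w5')"; python3 cap.py w5 .103;  python3 go.py .477 -.3145 .23
```

```text
285 200 25 [0.6325 0.0084 0.103 ] diam 0.041
10 84 45 [0.4428 0.1168 0.103 ] diam 0.0636
284 68 41 [0.6424 0.107  0.103 ] diam 0.0593
t 19.93 tcp [0.6305 0.0078 0.2242] yaw_y -6.22 spin to -6.1: -0.02 j7 4.1 open 0.0853 F [ 0.3 -0.5 -0.7]
units [-8.42 -2.94 -0.14] n 9 per row [-0.936 -0.327 -0.015]
```

The 50 measures within 2 mm of its pad centre. Next is the 25.

Call:
{"name": "play_rows", "arguments": {
  "plan": [
    [[-1, -0.84, -0.29, 0, 0], [-1, -0.84, -0.29, 0, 0], [-1, -0.84, -0.29, 0, 0], [-1, -0.84, -0.29, 0, 0], [-1, -0.84, -0.29, 0, 0], [-1, -0.84, -0.29, 0, 0], [-1, -0.84, -0.3, 0, 0], [-1, -0.84, -0.3, 0, 0], [-0.7, -0.84, -0.3, 0, 0], [-0.5, -0.84, -0.3, 0, 0], [-0.5, 0, 0, 0.5, 0], [-0.5, 0, 0, 0.5, 0], [-0.5, 0, 0, 0, 0], [-0.5, 0, 0, 0, 0]]
  ]
}}

```text
time: 21.68
tool_pos: [0.4782, -0.3138, 0.1857]
orientation: [[0.108, 0.994, -0.0], [0.994, -0.108, -0.0], [-0.0, -0.0, -1.0]]
contact_force: [0.8, -0.3, -0.7]
opening: 0.0638
finger_force: 0.0
```

```bash
python3 -c "
from h import *
shot('wrist','w6')"; python3 cap.py w6 .074;  python3 go.py .477 -.3145 .042
```

```text
464 301 26 [ 0.6197 -0.4134  0.074 ] diam 0.0427
283 204 22 [ 0.4788 -0.314   0.074 ] diam 0.034
t 21.73 tcp [ 0.4784 -0.314   0.1862] yaw_y -6.21 spin to -6.1: -0.02 j7 39.6 open 0.0641 F [-0.8 -0.8 -1. ]
units [-0.02 -0.04  3.6 ] n 4 per row [-0.004 -0.009  0.901]
```

View pics/w6.png

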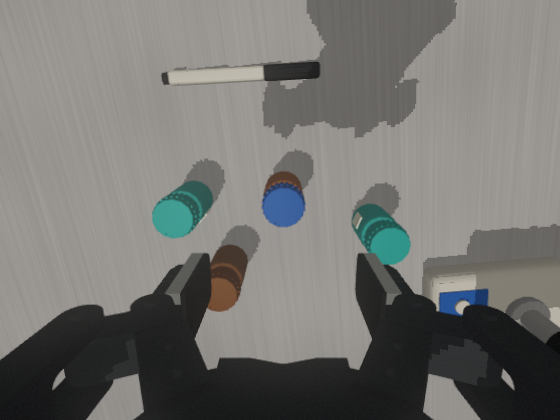

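The wrist view shows the blue-capped amber 25 at (283,204), centred between the fingers. The turquoise (175,215) and (385,240) and the brown (225,290) are clear of their path.

Call:
{"name": "play_rows", "arguments": {
  "plan": [
    [[-0.5, 0, 0, 0.8, 0], [-0.5, 0, 0, 0.9, 0], [-0.5, 0, 0, 0.9, 0], [-0.5, 0, 0, 0.7, 0], [-0.5, 0, 0, 0.3, 0], [-0.5, 0, 0, 0, 0], [-0.5, 0, 0, 0, 0], [1, 0, 0, 0, 0], [1, 0, 0, 0, 0], [1, 0, 0, 0, 0], [1, 0, 0, 0, 0], [1, 0, 0, 0, 0], [1, 0, 0, 0, 0]]
  ]
}}

```text
time: 23.35
tool_pos: [0.4786, -0.3141, 0.0427]
orientation: [[0.108, 0.994, 0.001], [0.994, -0.108, -0.001], [-0.001, 0.001, -1.0]]
contact_force: [0.3, 0.7, 6.1]
opening: 0.0322
finger_force: 29.7
```

Call:
{"name": "play_rows", "arguments": {
  "plan": [
    [[1, 0, 0, -0.3, 0], [1, 0, 0, -0.7, 0], [1, 0, 0, -0.9, 0], [1, 0, 0, -0.9, 0], [1, 0, 0, -0.9, 0], [1, 0, 0, -0.7, 0], [1, 0.36, 0.18, 0, 0], [1, 0.8, 0.4, 0, 0], [1, 0.85, 0.42, 0, 0], [1, 0.85, 0.42, 0, 0], [1, 0.85, 0.42, 0, 0], [1, 0.85, 0.42, 0, 0], [1, 0.8, 0.4, 0, 0], [1, 0.53, 0.26, 0, 0], [1, 0, 0, 0, 0], [1, 0, 0, 0, 0], [1, 0, 0, 0, 0]]
  ]
}}

```text
time: 25.48
tool_pos: [0.6188, -0.0945, 0.2179]
orientation: [[0.112, 0.994, -0.0], [0.994, -0.112, -0.001], [-0.001, -0.0, -1.0]]
contact_force: [0.1, 0.2, -0.1]
opening: 0.032
finger_force: 29.9
```

```bash
python3 go.py .620 -.0928 .0547
```

```text
t 25.48 tcp [ 0.6188 -0.0945  0.2179] yaw_y -6.42 spin to -6.1: -0.05 j7 13.8 open 0.032 F [ 0.1  0.2 -0.1]
units [0.05 0.03 4.08] n 5 per row [0.01  0.005 0.816]
```

Call:
{"name": "play_rows", "arguments": {
  "plan": [
    [[1, 0.03, 0.02, 0.7, 0], [1, 0, 0, 0.9, 0], [1, 0, 0, 0.9, 0], [1, 0, 0, 0.9, 0], [1, 0, 0, 0.4, 0], [1, 0, 0, 0, 0], [1, 0, 0, 0, 0], [1, 0, 0, 0.1, 0], [1, 0, 0, 0.08, 0], [1, 0, 0, 0.05, 0], [1, 0, 0, 0, 0], [1, 0, 0, 0, 0]]
  ]
}}

```text
time: 26.98
tool_pos: [0.6207, -0.0912, 0.0565]
orientation: [[0.108, 0.994, 0.0], [0.994, -0.108, -0.0], [-0.0, 0.0, -1.0]]
contact_force: [0.2, 0.7, -0.3]
opening: 0.0322
finger_force: 29.9
```

Call:
{"name": "play_rows", "arguments": {
  "plan": [
    [[1, 0, 0, 0.04, 0], [1, 0, 0, 0.02, 0], [1, 0, 0, 0, 0], [1, 0, 0, 0, 0]]
  ]
}}

```text
time: 27.48
tool_pos: [0.6208, -0.0911, 0.0547]
orientation: [[0.108, 0.994, 0.0], [0.994, -0.108, 0.0], [0.0, 0.0, -1.0]]
contact_force: [-0.7, 0.8, 6.5]
opening: 0.0323
finger_force: 30.3
```

Call:
{"name": "play_rows", "arguments": {
  "plan": [
    [[0.4, 0, 0, 0, 0], [0, 0, 0, 0, 0], [-0.6, 0, 0, 0, 0], [-1, 0, 0, 0, 0], [-1, 0, 0, 0, 0], [-1, 0, 0, 0, 0], [-1, 0, 0, -0.5, 0], [-1, 0, 0, -0.9, 0], [-1, 0, 0, -0.9, 0], [-1, 0, 0, -0.9, 0], [-1, 0, 0, -0.9, 0], [-1, 0, 0, -0.5, 0], [-1, 0, 0, 0, 0], [-1, 0, 0, 0, 0]]
  ]
}}

```text
time: 29.22
tool_pos: [0.6199, -0.0908, 0.2368]
orientation: [[0.108, 0.994, -0.002], [0.994, -0.108, 0.0], [0.0, -0.002, -1.0]]
contact_force: [-0.2, -0.1, -1.0]
opening: 0.0854
finger_force: 0.0
```

```bash
python3 -c "
from h import *
shot('wrist','w7')"; python3 cap.py w7 .086;  python3 go.py .452 .111 .235
```

```text
284 194 19 [ 0.6207 -0.0917  0.086 ] diam 0.0345
287 73 29 [0.6342 0.008  0.086 ] diam 0.047
t 29.27 tcp [ 0.6198 -0.0907  0.2365] yaw_y -6.22 spin to -6.1: -0.02 j7 13.3 open 0.0854 F [-0.  -0.6 -0.7]
units [ 4.56 -4.72  0.05] n 5 per row [ 0.912 -0.943  0.011]
```

The 25 is centred. Next is the 250.

Call:
{"name": "play_rows", "arguments": {
  "plan": [
    [[-1, 0.76, -0.78, 0, 0], [-1, 0.76, -0.79, 0, 0], [-1, 0.76, -0.79, 0, 0], [-1, 0.76, -0.79, 0, 0], [-1, 0.76, -0.79, 0, 0], [-1, 0.76, -0.78, 0, 0], [-1, 0, 0, 0, 0], [-1, 0, 0, 0, 0], [-1, 0, 0, 0, 0]]
  ]
}}

```text
time: 30.4
tool_pos: [0.4534, 0.1094, 0.2379]
orientation: [[0.111, 0.994, 0.0], [0.994, -0.111, -0.001], [-0.001, 0.0, -1.0]]
contact_force: [-0.4, 0.2, -0.0]
opening: 0.0857
finger_force: 0.0
```

```bash
python3 -c "
from h import *
shot('wrist','w8')"; python3 cap.py w8 .143;  python3 go.py .452 .111 .105
```

```text
486 280 28 [0.6028 0.0366 0.143 ] diam 0.0426
282 201 37 [0.4534 0.116  0.143 ] diam 0.0544
515 176 42 [0.6184 0.1161 0.143 ] diam 0.0575
t 30.45 tcp [0.4534 0.1094 0.2379] yaw_y -6.36 spin to -6.1: -0.04 j7 -10.9 open 0.0857 F [ 0.6 -0.  -0.7]
units [ 0.04 -0.04  3.32] n 4 per row [ 0.009 -0.01   0.831]
```

Call:
{"name": "play_rows", "arguments": {
  "plan": [
    [[-1, 0.05, 0, 0.7, 0], [-1, 0.03, 0, 0.9, 0], [-1, 0, 0, 0.8, 0], [-1, 0, 0, 0.6, 0], [-1, 0, 0, 0.25, 0], [-1, 0, 0, 0, 0], [-1, 0, 0, 0, 0]]
  ]
}}

```text
time: 31.32
tool_pos: [0.4539, 0.1138, 0.1089]
orientation: [[0.109, 0.994, 0.002], [0.994, -0.109, 0.0], [0.001, 0.002, -1.0]]
contact_force: [0.2, 0.7, 0.6]
opening: 0.0855
finger_force: 0.0
```

```bash
python3 go.py .4525 .1125 .105
```

```text
t 31.32 tcp [0.4539 0.1138 0.1089] yaw_y -6.24 spin to -6.1: -0.02 j7 -4.0 open 0.0855 F [0.2 0.7 0.6]
units [-0.04 -0.03  0.1 ] n 1 per row [-0.036 -0.033  0.098]
```

Call:
{"name": "play_rows", "arguments": {
  "plan": [
    [[-1, 0, -0.02, 0.08, 0], [-1, 0, 0, 0, 0], [1, 0, 0, 0, 0], [1, 0, 0, 0, 0], [1, 0, 0, 0, 0], [1, 0, 0, 0, 0], [1, 0, 0, 0, 0], [1, 0, 0, 0, 0]]
  ],
  "squeeze": 40
}}

```text
time: 32.33
tool_pos: [0.4526, 0.114, 0.1052]
orientation: [[0.108, 0.994, 0.001], [0.994, -0.108, 0.0], [0.0, 0.001, -1.0]]
contact_force: [-0.2, 0.2, 5.2]
opening: 0.0533
finger_force: 41.8
```

```bash
python3 go.py .4525 .1125 .27
```

```text
t 32.33 tcp [0.4526 0.114  0.1052] yaw_y -6.22 spin to -6.1: -0.02 j7 -3.8 open 0.0533 F [-0.2  0.2  5.2]
units [-0.04  0.   -4.12] n 5 per row [-0.007  0.001 -0.824]
```

Call:
{"name": "play_rows", "arguments": {
  "plan": [
    [[1, 0, 0, -0.3, 0], [1, 0, 0, -0.7, 0], [1, 0, 0, -0.8, 0], [1, 0, 0, -0.8, 0], [1, 0, 0, -0.8, 0], [1, 0, 0, -0.6, 0], [1, 0.2, 0.3, 0, 0], [1, 0.4, 0.7, 0, 0], [1, 0.48, 0.8, 0, 0], [1, 0.48, 0.8, 0, 0], [1, 0.48, 0.8, 0, 0], [1, 0.44, 0.74, 0, 0], [1, 0.33, 0.57, 0, 0], [1, 0, 0, 0, 0], [1, 0, 0, 0, 0], [1, 0, 0, 0, 0]]
  ]
}}

```text
time: 34.33
tool_pos: [0.6511, 0.2049, 0.2644]
orientation: [[0.109, 0.994, -0.001], [0.994, -0.109, -0.0], [-0.001, -0.001, -1.0]]
contact_force: [-0.9, 0.0, -2.4]
opening: 0.0531
finger_force: 43.5
```

```bash
python3 go.py .652 .2065 .1172
```

```text
t 34.33 tcp [0.6511 0.2049 0.2644] yaw_y -6.25 spin to -6.1: -0.02 j7 -13.7 open 0.0531 F [-0.9  0.  -2.4]
units [0.04 0.02 3.68] n 4 per row [0.011 0.006 0.92 ]
```

Call:
{"name": "play_rows", "arguments": {
  "plan": [
    [[1, 0.03, 0.02, 0.6, 0], [1, 0, 0, 0.8, 0], [1, 0, 0, 0.8, 0], [1, 0, 0, 0.7, 0], [1, 0, 0, 0.4, 0], [1, 0, 0, 0.1, 0], [1, 0, 0, 0, 0], [1, 0, 0, 0.1, 0], [1, 0, 0, 0.05, 0], [1, 0, 0, 0, 0], [1, 0, 0, 0, 0]]
  ]
}}

```text
time: 35.7
tool_pos: [0.6528, 0.2064, 0.1231]
orientation: [[0.108, 0.994, 0.0], [0.994, -0.108, 0.0], [0.0, 0.0, -1.0]]
contact_force: [0.4, -0.2, -3.3]
opening: 0.0526
finger_force: 43.4
```

Call:
{"name": "play_rows", "arguments": {
  "plan": [
    [[1, 0, 0, 0.06, 0], [1, 0, 0, 0.05, 0], [1, 0, 0, 0.03, 0], [1, 0, 0, 0, 0], [1, 0, 0, 0, 0]]
  ]
}}

```text
time: 36.33
tool_pos: [0.6525, 0.2064, 0.1174]
orientation: [[0.108, 0.994, -0.0], [0.994, -0.108, 0.0], [-0.0, -0.0, -1.0]]
contact_force: [-1.2, 0.9, -0.9]
opening: 0.0527
finger_force: 43.6
```

Call:
{"name": "play_rows", "arguments": {
  "plan": [
    [[1, 0, 0, 0.03, 0], [1, 0, 0, 0, 0], [1, 0, 0, 0, 0]]
  ]
}}

```text
time: 36.7
tool_pos: [0.6527, 0.2064, 0.1173]
orientation: [[0.108, 0.994, 0.0], [0.994, -0.108, 0.0], [0.0, 0.0, -1.0]]
contact_force: [-2.0, -1.1, 5.7]
opening: 0.053
finger_force: 44.2
```

In contact. Release, rise, and swing clear of the tray towards the robot.

Call:
{"name": "play_rows", "arguments": {
  "plan": [
    [[0.1, 0, 0, 0, 0], [-0.3, 0, 0, 0, 0], [-1, 0, 0, 0, 0], [-1, 0, 0, 0, 0], [-1, 0, 0, 0, 0], [-1, 0, 0, -0.5, 0], [-1, 0, 0, -0.9, 0], [-1, 0, 0, -0.9, 0], [-1, 0, 0, -0.9, 0], [-1, 0, 0, -0.4, 0], [-1, 0.5, -0.4, 0, 0], [-1, 0.9, -0.7, 0, 0], [-1, 0.9, -0.7, 0, 0], [-1, 0.9, -0.7, 0, 0], [-1, 0.9, -0.7, 0, 0], [-1, 0.9, -0.7, 0, 0], [-1, 0.5, -0.3, 0, 0], [-1, 0, 0, 0, 0], [-1, 0, 0, 0, 0]]
  ]
}}

```text
time: 39.08
tool_pos: [0.5115, 0.4404, 0.26]
orientation: [[0.112, 0.994, 0.001], [0.994, -0.112, -0.003], [-0.003, 0.002, -1.0]]
contact_force: [0.8, -0.9, 0.5]
opening: 0.0852
finger_force: 0.0
```

```bash
python3 - <<'E'
from h import *
ci,im,d=shot("top","t9")
C=cloud(ci,d);m=cv2.inRange(cv2.cvtColor(im,cv2.COLOR_RGB2HSV),(105,120,50),(125,255,255))
pads=np.array([[.6521,.2058],[.6416,.1061],[.6309,.0068],[.6202,-.0925]])
e=(pads[0]-pads[3]);e/=np.linalg.norm(e);n,l,s,c=cv2.connectedComponentsWithStats(m)
for p,zt,cd in zip(pads,(.155,.117,.103,.086),(54,52,40,33)):
    near=(np.hypot(C[...,0]-p[0],C[...,1]-p[1])<.045)&(m>0)&(abs(C[...,2]-zt)<.006)
    P=C[near];q=(P.max(0)+P.min(0))/2
    dd=q[:2]-p;print(near.sum(),q.round(4),"along",round(dd@e*1000,1),"across",round((dd[0]*e[1]-dd[1]*e[0])*1000,1),"ext",np.ptp(P,axis=0).round(3))
ci,im2,_=shot("side","s9")
cv2.imwrite("pics/fin.png",np.vstack([cv2.resize(im[130:300,140:440],(600,340)),cv2.resize(im2[80:320,150:450],(600,480))[:260]])[...,::-1])
print(bot.read_state()["tool_pos"])
E
```

```text
294 [0.6518 0.2047 0.1548] along -1.1 across -0.2 ext [0.051 0.054 0.011]
252 [0.64   0.1041 0.1166] along -2.1 across -1.3 ext [0.049 0.051 0.011]
148 [0.6312 0.0065 0.1021] along -0.3 across 0.4 ext [0.035 0.04  0.01 ]
107 [ 0.6202 -0.0947  0.0849] along -2.2 across 0.2 ext [0.032 0.032 0.01 ]
[0.511531   0.44043356 0.26027625]
```

View pics/fin.png

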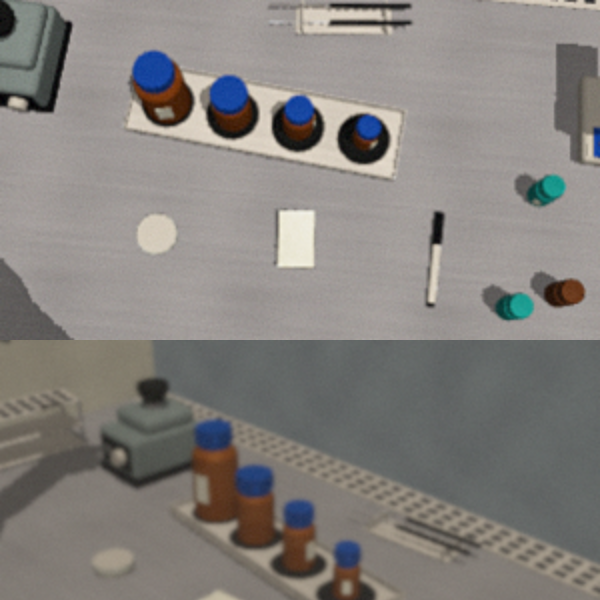

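All four stand upright, each within about 2.5 mm of its pad centre, with the smallest (368,135) next to the sterilizer. The dish, carton and marker look unmoved and the arm is clear, so I'm handing in.

```bash
python3 -c "
from workcell import bot
print(bot.finish_job())"
```

```text
the job is handed in; nothing more can be done
None
```

I handed the job in at about 39 s: all four bottles stand upright on the tray in size order, smallest next to the loop sterilizer, each within about 2.5 mm of its pad centre; the dish, carton and marker were not touched, and no verdict came back.

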